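# Find the empty bay of the tip-box return station

### The job

One of the four bays of the white return station is empty: its blue flap rocks when pressed on the white disc, while the other three sit on full boxes and will not go down. Press the flaps gently with a fingertip to find the one that rocks, then push that flap down until it stands open by at least 40 degrees, and leave it open for the next box. Only press and push: pick nothing up, and leave the bottles, pen and other things around where they stand.

Things in the scene. Friction and masses are not known exactly. Their poses are not given: they have to be found in the camera images.
- station: Fixed white return station, 185 x 400 mm, 110 mm high, four bays in a row along its y axis. Origin on its underside, 61.5 mm behind the front (robot-side) face, half-way along; x points front to rear, z up. Four identical blue flaps lie flush in its top; the rear 70 mm of the top is a ledge with small things. Bays: 88 mm wide, 100 mm deep. Never push it with more than 60 N.
- flap0_mark (a point): White 28 mm disc on top of flap 0 (leftmost, +y end; flaps 96 mm apart), its centre. Flap: 95 (station x) x 84 x 4 mm, on a pivot pin along station y that lies 50 mm behind this point (station +x); flap reaches 25 mm in front of the point and 20 mm behind the pin. The point moves with the flap; axes as the station's when shut.
- flap0 (a joint): Angle of flap 0: 0 rad = shut (flush), grows as its front goes down into the bay and its rear edge rises; stop at 1.2. A free flap yields to about 2.5 N on its disc and stays where it is left (stiff pin); one over a full box stops after about 1 mm. Which bay is empty changes every time and cannot be seen.
- flap1_mark (a point): White 28 mm disc on top of flap 1 (second from left; flaps 96 mm apart), its centre. Flap: 95 (station x) x 84 x 4 mm, on a pivot pin along station y that lies 50 mm behind this point (station +x); flap reaches 25 mm in front of the point and 20 mm behind the pin. The point moves with the flap; axes as the station's when shut.
- flap1 (a joint): Angle of flap 1: 0 rad = shut (flush), grows as its front goes down into the bay and its rear edge rises; stop at 1.2. A free flap yields to about 2.5 N on its disc and stays where it is left (stiff pin); one over a full box stops after about 1 mm. Which bay is empty changes every time and cannot be seen.
- flap2_mark (a point): White 28 mm disc on top of flap 2 (third from left; flaps 96 mm apart), its centre. Flap: 95 (station x) x 84 x 4 mm, on a pivot pin along station y that lies 50 mm behind this point (station +x); flap reaches 25 mm in front of the point and 20 mm behind the pin. The point moves with the flap; axes as the station's when shut.
- flap2 (a joint): Angle of flap 2: 0 rad = shut (flush), grows as its front goes down into the bay and its rear edge rises; stop at 1.2. A free flap yields to about 2.5 N on its disc and stays where it is left (stiff pin); one over a full box stops after about 1 mm. Which bay is empty changes every time and cannot be seen.
- flap3_mark (a point): White 28 mm disc on top of flap 3 (rightmost, -y end; flaps 96 mm apart), its centre. Flap: 95 (station x) x 84 x 4 mm, on a pivot pin along station y that lies 50 mm behind this point (station +x); flap reaches 25 mm in front of the point and 20 mm behind the pin. The point moves with the flap; axes as the station's when shut.
- flap3 (a joint): Angle of flap 3: 0 rad = shut (flush), grows as its front goes down into the bay and its rear edge rises; stop at 1.2. A free flap yields to about 2.5 N on its disc and stays where it is left (stiff pin); one over a full box stops after about 1 mm. Which bay is empty changes every time and cannot be seen.
- reagent: amber bottle, white cap, 48 mm wide, 105 mm high, on the station's rear ledge; a bystander, to be left alone. Origin at its underside.
- vial: small clear jar, blue cap, 30 mm wide, 50 mm high, on the station's rear ledge; a bystander, to be left alone. Origin at its underside.
- marker: black marker pen with blue cap, 130 mm long, 17 mm thick, lying on the station's rear ledge; a bystander, to be left alone. Origin at its underside.
- beaker: open glass beaker, 80 mm wide, 100 mm high, on the table to the left; a bystander, to be left alone. Origin at its underside.
- tip_box: tip box with green base and clear lid, 85 x 120 mm, 75 mm high, on the table to the right; a bystander, to be left alone. Origin at its underside.
- pipette: grey and blue pipette lying on the table to the right, 245 mm long, 26 mm thick; a bystander, to be left alone. Origin at its underside.
- bleach: white bottle with red cap, 64 mm wide, 150 mm high, on the table to the left; a bystander, to be left alone. Origin at its underside.

How it is judged:
By the outcome, as a careful person would: the job done as asked, in the order asked, and still so for the second after the job is handed in, with the robot touching nothing.
It also fails if it takes over 48 s, if anything falls off the work surface, if the arm or the gripper's body presses on something with over 40 N, if the wrist force passes 120 N, or if a joint passes its speed limit or range.

### The arm

A 6-joint arm with a two-finger parallel gripper is mounted at the origin on the work surface. World frame = base frame: x ahead of the robot, y to its left, z up, the work surface at z = 0. Lengths are in m, angles in rad, forces in N, time in s.
With the tool pointing down it reaches from about 0.3 to 0.95 m from the base axis. Payload 3.1 kg.
Tool frame: the origin (TCP) lies at the very end of the fingers, on their centre line; the grasp point (between the pads) lies 19 mm behind it; z points along the fingers, y is the direction in which the jaws open and shut (so a half turn about z gives the same grasp; the last joint's range is limited). The gripper opens to 85 mm and grips with 20 to 120 N. Pads are 22 mm wide; open, the fingers measure 114 mm over their backs; the gripper's body (76 mm by 85 mm) begins 54 mm behind the grasp point. The pads swing forward as they close: fully open they stand 13 mm farther back than shut.
Start: joints at [1.201, 0.308, 1.634, -0, 1.2, -0.07], TCP at [0.185, 0.597, 0.204] pointing down, gripper open.
Joint ranges: [-3.06, 3.06], [-0.79, 1.96], [0.05, 2.63], [-1.19, 4.34], [0.05, 2.64], [-2.94, 2.94]. Speed limits (rad/s): [2.79, 2.79, 3.14, 3.14, 3.14, 3.14].

### API

Orientations are given as a unit quaternion [w, x, y, z].
In Python, from plant import state, imaging, r gives the robot as it stands.
- The arm moves only by the tool servo_tool, never from a script. Its argument "commands" is a list that holds one entry, the list of rows, each a list of 7 numbers: the shift along the tool's x, y, z in units of 2 cm (1.0 is 2 cm), then the turn, a rotation vector about the tool's x, y, z in units of 2 rad (1.0 is 2 rad), then the opening, from 0 (shut) to 1 (fully open). A call has 1 to 20 rows; each row shifts and turns the commanded pose from where the row before left it, along the tool's axes as they then stand; what a row does not reach is not made up. A row lasts 1/8 s, in which the tool goes at most 62.5 mm and 10.7 degrees, less where a joint would pass 70% of its speed; a pose out of reach is approached as far as the arm can. A call with a number of a shift or a turn outside -1 to 1 is refused whole. A call with a gripper value outside its range is refused whole. The fingers move at their own pace and stop on an object; the grip force is fixed at half the most. Time passes only in rows, so rows that do not move let the fingers close. It gives the time, the measured TCP pose, the force and the opening at its end, in the units of the state.
- state(): the state, without advancing time (a new reading comes with each control period).
- imaging.capture(name): name is "side" or "top"; returns a dict with "pixels" (384x512x3 uint8, red, green, blue), "intrinsics" (3x3 intrinsics, pixels), "T" (4x4, takes a point from camera to world coordinates). Camera axes: x right, y up, looking along -z (the intrinsics and any distortion apply to the point x, -y, -z); pixel columns grow to the right and rows downward; lengths in m; the calibration is good to about 2 mm. A picture is of the moment at which its call begins. There is no depth.
- r.close_job(): hands the job in, once; it reports no verdict.
The state is a dict: "clock": time; "joint_positions": joint angles; "qvel": joint speeds; "effort": joint torques, N m; "ee_pos": TCP position; "eef_rot": TCP orientation; "wrist_force": force on the tool from outside, world axes, zero at the start; "wrist_torque": the same for the moment, N m; "opening": finger opening in m.
Only numpy, scipy, OpenCV 4.12 (cv2) and the standard library are available. Lean on these libraries where they do the work, as an engineer would, in place of code of your own. Each camera call takes 0.05 s, during which the arm holds its last target. There are 200 camera calls.

## Working session

There is one attempt and no reset: what is moved stays moved. The work goes in short steps, Python scripts to look and compute and a tool call to move; the robot and the scene stay as the last step left them, time stands still between calls to the robot, and variables do not carry over. Pictures are saved under pics/ and viewed, about 8 in all and at most 12, crops included, and the job is handed in when it is done.

Besides the shell and the picture viewer there is one more tool, called in YAML: its name, and indented under it one key for each argument. servo_tool: Moves the arm, as the interface text tells. Its arguments: {"type":"object","properties":{"commands":{"type":"array","items":{"type":"array","items":{"type":"array","items":{"type":"number","minimum":-1,"maximum":1}}}}},"required":["commands"]}

```bash
mkdir -p pics; python3 - <<'E'
from plant import state, imaging
import cv2,numpy as np,pickle
print(state())
for n in("top","side"):
    c=imaging.capture(n); pickle.dump(c,open(n+'.pkl','wb')); cv2.imwrite(f'pics/{n}0.png',cv2.resize(c['pixels'][:,:,::-1],(800,600),interpolation=cv2.INTER_CUBIC))
    print(c['intrinsics'],c['T'],[k for k in c])
E
```

```text
{'clock': 0.0, 'joint_positions': array([ 1.20131213e+00,  3.09059668e-01,  1.63521303e+00,  3.40234232e-05,
        1.19971127e+00, -6.97237905e-02]), 'qvel': array([ 0.00030969,  0.00149473,  0.00023474,  0.00081749, -0.00114149,
        0.00077379]), 'effort': array([ 1.13375150e-03, -4.15243399e+01, -2.76665282e+01, -1.58686657e-04,
        9.95723822e-03,  4.98718762e-06]), 'ee_pos': array([0.1842585 , 0.59627233, 0.20300052]), 'eef_rot': array([-2.75932046e-04,  1.49325693e-01,  9.88787342e-01, -1.16349216e-03]), 'wrist_force': array([ 0.74695489,  0.22024207, -0.60435112]), 'wrist_torque': array([0.04105966, 0.02388361, 0.00386916]), 'opening': 0.08527352041881442}
[[444.13622075   0.         254.2776743 ]
 [  0.         444.13622075 190.3587014 ]
 [  0.           0.           1.        ]] [[-9.72080254e-03  9.87270471e-01 -1.58753023e-01  3.22029197e-01]
 [-9.99836354e-01 -7.17409700e-03  1.66071649e-02  9.96317509e-04]
 [ 1.52568539e-02  1.58888479e-01  9.87178646e-01  1.39474126e+00]
 [ 0.00000000e+00  0.00000000e+00  0.00000000e+00  1.00000000e+00]] ['pixels', 'intrinsics', 'T']
[[389.60061015   0.         260.54009712]
 [  0.         389.60061015 190.73206343]
 [  0.           0.           1.        ]] [[ 0.80834059  0.30532726 -0.50334953 -0.16793595]
 [-0.58867746  0.42887527 -0.68521883 -1.00575255]
 [ 0.00665818  0.85020072  0.52641657  0.85344283]
 [ 0.          0.          0.          1.        ]] ['pixels', 'intrinsics', 'T']
```

View pics/top0.png

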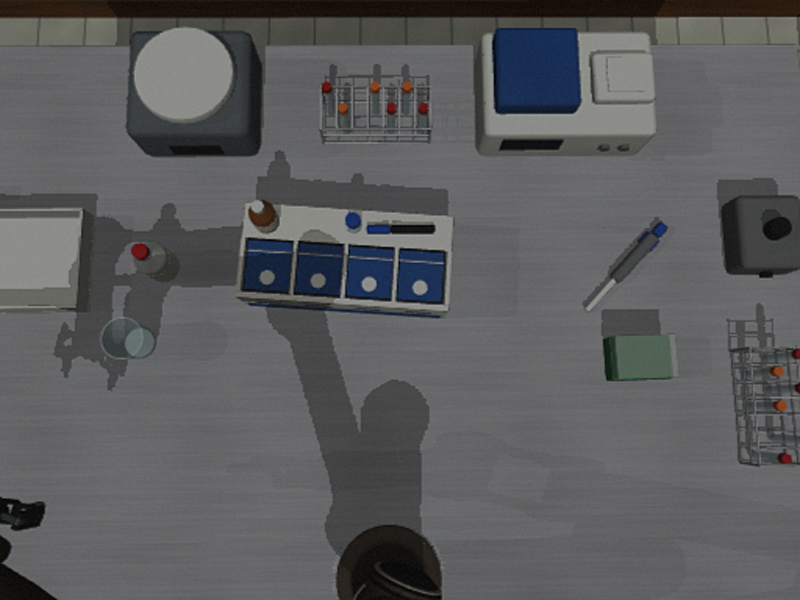

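View pics/side0.png

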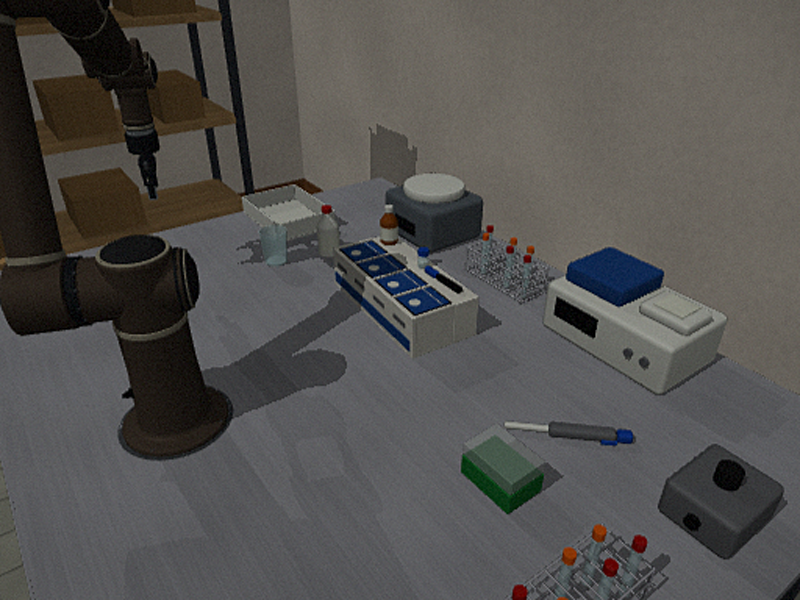

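The top view shows four white discs at about (267,277), (318,281), (369,284) and (419,288), with the reagent bottle at (262,213), vial (353,220) and marker (400,229) on the ledge. The side view shows the arm is clear of everything, on the left.

```bash
cat > h.py <<'E'
import numpy as np,pickle
def ray(c,u,v,z):
    K,T=c['intrinsics'],c['T']; d=T[:3,:3]@np.array([(u-K[0,2])/K[0,0],-(v-K[1,2])/K[1,1],-1]); o=T[:3,3]
    return o+d*(z-o[2])/d[2]
E
python3 - <<'E'
from h import *
import cv2
c=pickle.load(open('top.pkl','rb')); p=c['pixels'].astype(int)
P=[]
for u,v in [(267,277),(318,281),(369,284),(419,288)]:
    u,v=u/1.5625,v/1.5625; y0,x0=int(v)-9,int(u)-9
    w=p[y0:y0+19,x0:x0+19]; m=(w[:,:,0]>75); n,l,s,ce=cv2.connectedComponentsWithStats(m.astype('uint8'))
    i=l[9,9]; uv=ce[i]+[x0,y0]; q=ray(c,*uv,.11); P.append(q); print(i,s[i],uv,q.round(4))
P=np.array(P); d=(P[0]-P[3])[:2]; print(np.linalg.norm(d)/3, 'yaw',np.arctan2(-d[0],d[1]))
c=pickle.load(open('top.pkl','rb'))
for n,u,v,z in [('reagent cap',259,207,.215),('vial cap',353,220,.16),('bleachcap',140,251,.15)]: print(n,ray(c,u/1.5625,v/1.5625,z).round(3))
from scipy.spatial.transform import Rotation as R
from plant import state
s=state(); print(R.from_quat(s['eef_rot'],scalar_first=True).as_matrix().round(3))
E
```

```text
1 [ 5  5 10  9 64] [170.515625 176.9375  ] [0.5703 0.2249 0.11  ]
1 [ 5  5  9  9 65] [203.16923077 179.12307692] [0.5631 0.1292 0.11  ]
1 [ 4  5 10 10 75] [235.66666667 181.28      ] [0.556  0.0338 0.11  ]
1 [ 5  4 10 10 72] [268.30555556 183.63888889] [ 0.5483 -0.062   0.11  ]
0.0959409702561471 yaw -0.07649163396075839
reagent cap [0.674 0.222 0.215]
vial cap [0.665 0.06  0.16 ]
bleachcap [0.612 0.449 0.15 ]
[[-0.955  0.295 -0.001]
 [ 0.295  0.955 -0.002]
 [ 0.    -0.002 -1.   ]]
```

servo_tool:
  commands:
    - [[0,0,0,0,0,-0.056,0],[0,0,0,0,0,-0.056,0],[-1,-0.8,0,0,0,0,0],[-1,-0.8,0,0,0,0,0],[-1,-0.8,0,0,0,0,0],[-1,-0.8,0,0,0,0,0],[-1,-0.8,0,0,0,0,0],[-1,-0.8,0,0,0,0,0],[-1,-0.8,0,0,0,0,0],[-1,-0.8,0,0,0,0,0],[-1,-0.8,0,0,0,0,0],[-1,-0.8,0,0,0,0,0],[-1,-0.8,0,0,0,0,0],[-1,-0.8,0,0,0,0,0],[-1,-0.8,0,0,0,0,0],[-1,-0.8,0,0,0,0,0],[-1,-0.8,0,0,0,0,0],[-1,-0.8,0,0,0,0,0],[-1,-0.8,0,0,0,0,0],[0,0,0,0,0,0,0]]

```text
clock: 2.6
ee_pos: [0.5037, 0.2989, 0.2037]
eef_rot: [-0.0, 0.039, 0.999, -0.0]
wrist_force: [-0.2, -0.1, -0.0]
opening: 0.0002
```

servo_tool:
  commands:
    - [[-0.9,-0.86,0,0,0,0,0],[-0.9,-0.86,0,0,0,0,0],[-0.9,-0.86,0,0,0,0,0],[-0.9,-0.86,0,0,0,0,0],[0,0,1,0,0,0,0],[0,0,1,0,0,0,0],[0,0,1,0,0,0,0],[0,0,0.8,0,0,0,0],[0,0,0.4,0,0,0,0],[0,0,0.1,0,0,0,0],[0,0,0,0,0,0,0]]

```text
clock: 3.98
ee_pos: [0.5701, 0.2263, 0.1188]
eef_rot: [0.001, 0.038, 0.999, 0.0]
wrist_force: [-0.4, 0.1, 0.4]
opening: -0.0
```

```bash
python3 - <<'E'
from plant import imaging
import cv2
c=imaging.capture('side'); cv2.imwrite('pics/side1.png',cv2.resize(c['pixels'][130:250,190:330,::-1],(700,600),interpolation=cv2.INTER_CUBIC))
E
```

```text
(no output)
```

View pics/side1.png

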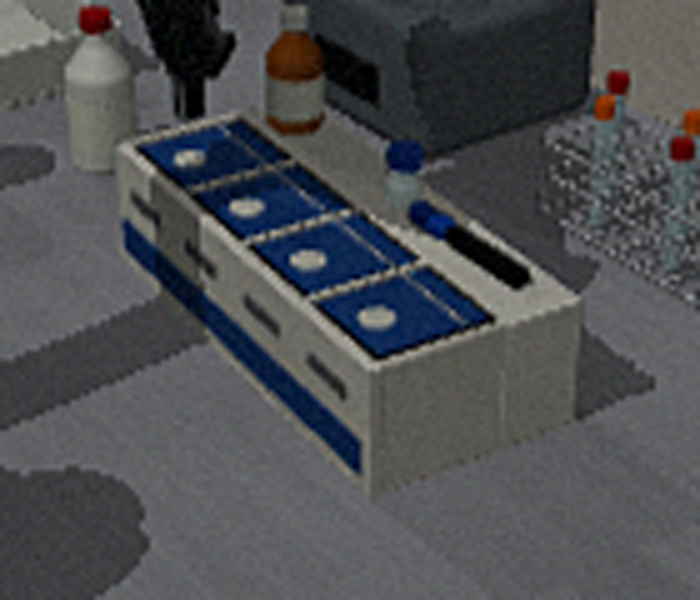

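The crop shows the fingertip ending at about (190,115), which looks higher or further than the disc at (189,158). I'll check by projecting the TCP.

```bash
python3 - <<'E'
from h import *
from plant import state
print(state()['ee_pos'],state()['clock'])
for n in('side','top'):
    c=pickle.load(open(n+'.pkl','rb'))
    for P in ([.5701,.2263,.1188],[.5703,.2249,.11],[.5483,-.062,.11]):
        q=c['T'][:3,:3].T@(np.array(P)-c['T'][:3,3]); K=c['intrinsics']
        uv=np.array([K[0,0]*q[0]/-q[2]+K[0,2],-K[1,1]*q[1]/-q[2]+K[1,2]])
        print(n,uv.round(1), ((uv-[190,130])*5).round() if n=='side' else '')
c=pickle.load(open('side.pkl','rb'))
E
```

```text
[0.57034525 0.22631155 0.11909759] 4.025
side [228.1 159.3] [190. 147.]
side [228.4 161.4] [192. 157.]
side [265.7 193.1] [378. 316.]
top [169.5 176.4] 
top [170.5 176.9] 
top [268.3 183.7]
```

```bash
python3 - <<'E'
from plant import imaging
import cv2,numpy as np
f=lambda a:np.clip(255*(a/255.)**.45,0,255).astype('uint8')
a=imaging.capture('side')['pixels'][115:175,205:265,::-1]; b=imaging.capture('top')['pixels'][140:200,150:210,::-1]
cv2.imwrite('pics/s2.png',np.hstack([cv2.resize(f(x),(400,400),interpolation=cv2.INTER_NEAREST) for x in(a,b)]))
E
```

```text
(no output)
```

View pics/s2.png

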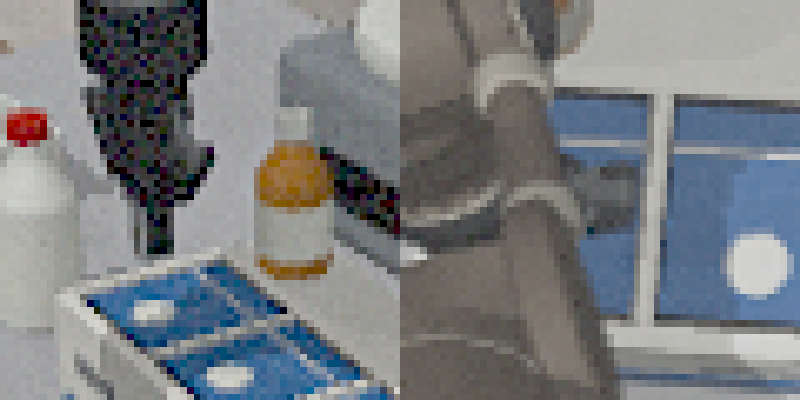

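```bash
python3 - <<'E'
from h import *
c=pickle.load(open('side.pkl','rb'));K=c['intrinsics']
def pr(P):
    q=c['T'][:3,:3].T@(np.array(P)-c['T'][:3,3]); return np.array([K[0,0]*q[0]/-q[2]+K[0,2],K[1,1]*q[1]/q[2]+K[1,2]]).round(1)
print('start',pr([.1843,.5963,.203])*1.5625)
for dz in (0,.013,.02,.025,.03): print(dz,pr([.5701,.2263,.1188+dz]))
E
```

```text
start [157.65625 207.03125]
0 [228.1 159.3]
0.013 [227.9 156.5]
0.02 [227.9 155. ]
0.025 [227.8 153.9]
0.03 [227.8 152.8]
```

The tip appears about 6 px (about 25–30 mm) higher than the reported TCP. I'll go down in small steps and let contact tell.

servo_tool:
  commands:
    - [[0,0,0.1,0,0,0,0],[0,0,0.1,0,0,0,0],[0,0,0.1,0,0,0,0],[0,0,0.05,0,0,0,0],[0,0,0.05,0,0,0,0],[0,0,0,0,0,0,0]]

```text
clock: 4.88
ee_pos: [0.5695, 0.2261, 0.1101]
eef_rot: [-0.0, 0.038, 0.999, -0.0]
wrist_force: [-0.4, -0.2, -0.1]
opening: 0.0002
```

servo_tool:
  commands:
    - [[0,0,0.1,0,0,0,0],[0,0,0.1,0,0,0,0],[0,0,0,0,0,0,0]]

```text
clock: 5.25
ee_pos: [0.5694, 0.226, 0.106]
eef_rot: [-0.0, 0.038, 0.999, -0.0]
wrist_force: [0.4, -0.7, -0.3]
opening: -0.0003
```

```bash
python3 - <<'E'
from plant import imaging,state
import cv2,numpy as np
print(state()['wrist_force'],state()['ee_pos'])
f=lambda a:np.clip(255*(a/255.)**.45,0,255).astype('uint8')
a=imaging.capture('side')['pixels'][115:175,205:265,::-1]
cv2.imwrite('pics/s3.png',cv2.resize(f(a),(600,600),interpolation=cv2.INTER_NEAREST))
E
```

```text
[ 0.41116011 -0.66213352 -0.28052812] [0.5693906  0.22603916 0.10599208]
```

View pics/s3.png

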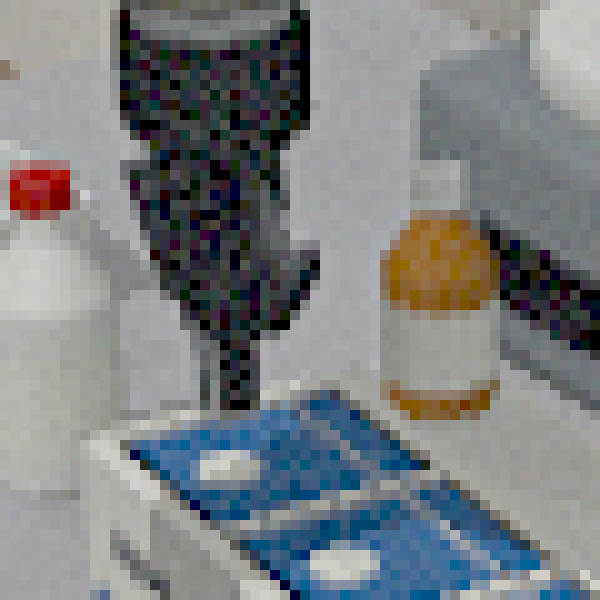

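```bash
python3 - <<'E'
from h import *
c=pickle.load(open('side.pkl','rb'));t=pickle.load(open('top.pkl','rb'))
ex=np.array([.9971,-.0764]);ey=np.array([.0764,.9971])
for z in(.106,.12,.133,.14):
    q=ray(c,227.5,156,z); d=q[:2]-[.5703,.2249]; print(z,q.round(3),'rel disc0 station x,y',(d@ex).round(3),(d@ey).round(3))
for z in(.12,.16,.2,.24):print(z,ray(t,186,170,z).round(3))
E
```

```text
0.106 [0.597 0.275 0.106] rel disc0 station x,y 0.023 0.052
0.12 [0.583 0.251 0.12 ] rel disc0 station x,y 0.011 0.027
0.133 [0.57  0.229 0.133] rel disc0 station x,y -0.001 0.004
0.14 [0.563 0.217 0.14 ] rel disc0 station x,y -0.007 -0.008
0.12 [0.589 0.178 0.12 ]
0.16 [0.58  0.173 0.16 ]
0.2 [0.572 0.167 0.2  ]
0.24 [0.564 0.162 0.24 ]
```

servo_tool:
  commands:
    - [[0,0,0.2,0,0,0,0],[0,0,0.1,0,0,0,0],[0,0,0.1,0,0,0,0],[0,0,0.1,0,0,0,0],[0,0,0,0,0,0,0]]

```text
clock: 5.92
ee_pos: [0.5694, 0.2261, 0.096]
eef_rot: [-0.0, 0.038, 0.999, -0.0]
wrist_force: [0.1, -0.7, 0.8]
opening: -0.0001
```

servo_tool:
  commands:
    - [[0,0,0.1,0,0,0,0],[0,0,0.1,0,0,0,0],[0,0,0,0,0,0,0]]

```text
clock: 6.3
ee_pos: [0.5694, 0.226, 0.092]
eef_rot: [-0.0, 0.038, 0.999, -0.0]
wrist_force: [-0.5, -0.2, -0.4]
opening: 0.0001
```

servo_tool:
  commands:
    - [[0,0,0.1,0,0,0,0],[0,0,0.1,0,0,0,0],[0,0,0,0,0,0,0]]

```text
clock: 6.68
ee_pos: [0.5694, 0.226, 0.088]
eef_rot: [-0.0, 0.038, 0.999, -0.0]
wrist_force: [-0.3, -0.2, 0.1]
opening: -0.0
```

servo_tool:
  commands:
    - [[0,0,0.05,0,0,0,0],[0,0,0.05,0,0,0,0],[0,0,0,0,0,0,0]]

```text
clock: 7.05
ee_pos: [0.5696, 0.2261, 0.0862]
eef_rot: [-0.0, 0.038, 0.999, -0.0]
wrist_force: [-0.3, 0.3, 0.2]
opening: 0.0001
```

```bash
python3 - <<'E'
from plant import imaging,state
import cv2,numpy as np
print(state()['wrist_force'],state()['ee_pos'])
f=lambda a:np.clip(255*(a/255.)**.45,0,255).astype('uint8')
a=imaging.capture('side')['pixels'][115:175,205:265,::-1]; b=imaging.capture('top')['pixels'][140:200,150:210,::-1]
cv2.imwrite('pics/s4.png',np.hstack([cv2.resize(f(x),(400,400),interpolation=cv2.INTER_NEAREST) for x in(a,b)]))
E
```

```text
[-0.3152514   0.26471011  0.17005262] [0.56955637 0.22607305 0.08618584]
```

View pics/s4.png

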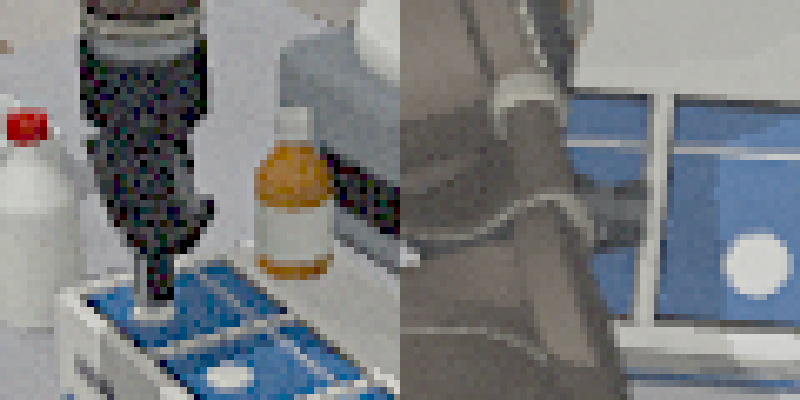

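The fingertip is now just above the disc (tip at crop (158,300), disc at (153,313)). So the real tip sits about 30 mm above the reported TCP, and laterally it is right. I'll continue down.

servo_tool:
  commands:
    - [[0,0,0.1,0,0,0,0],[0,0,0.05,0,0,0,0],[0,0,0,0,0,0,0]]

```text
clock: 7.52
ee_pos: [0.5696, 0.2261, 0.0832]
eef_rot: [-0.0, 0.038, 0.999, -0.0]
wrist_force: [-0.3, 0.3, 0.0]
opening: 0.0003
```

servo_tool:
  commands:
    - [[0,0,0.05,0,0,0,0],[0,0,0.05,0,0,0,0],[0,0,0,0,0,0,0]]

```text
clock: 7.9
ee_pos: [0.5697, 0.2261, 0.0825]
eef_rot: [-0.0, 0.038, 0.999, -0.0]
wrist_force: [-2.2, 0.4, 6.1]
opening: -0.0002
```

servo_tool:
  commands:
    - [[0,0,0.05,0,0,0,0],[0,0,0.05,0,0,0,0],[0,0,0,0,0,0,0]]

```text
clock: 8.28
ee_pos: [0.5697, 0.2261, 0.0824]
eef_rot: [-0.0, 0.038, 0.999, -0.0]
wrist_force: [-6.8, -2.2, 14.8]
opening: -0.0002
```

Flap 0 is blocked: 15 N and no travel. Next is flap 1, with the same commanded depth.

servo_tool:
  commands:
    - [[0,0,-0.5,0,0,0,0],[0,0,-0.5,0,0,0,0],[0,-0.96,0,0,0,0,0],[0,-0.96,0,0,0,0,0],[0,-0.96,0,0,0,0,0],[0,-0.96,0,0,0,0,0],[0,-0.96,0,0,0,0,0],[0,0,0.4,0,0,0,0],[0,0,0.3,0,0,0,0],[0,0,0.1,0,0,0,0],[0,0,0.05,0,0,0,0],[0,0,0.05,0,0,0,0],[0,0,0.05,0,0,0,0],[0,0,0,0,0,0,0]]

```text
clock: 10.02
ee_pos: [0.5617, 0.1307, 0.0824]
eef_rot: [-0.001, 0.037, 0.999, -0.0]
wrist_force: [-6.4, -2.1, 13.2]
opening: 0.0001
```

Flap 1 is blocked too (13 N). Next is flap 2.

servo_tool:
  commands:
    - [[0,0,-0.5,0,0,0,0],[0,0,-0.5,0,0,0,0],[0,-0.96,0,0,0,0,0],[0,-0.96,0,0,0,0,0],[0,-0.96,0,0,0,0,0],[0,-0.96,0,0,0,0,0],[0,-0.96,0,0,0,0,0],[0,0,0.4,0,0,0,0],[0,0,0.3,0,0,0,0],[0,0,0.1,0,0,0,0],[0,0,0.05,0,0,0,0],[0,0,0.05,0,0,0,0],[0,0,0.05,0,0,0,0],[0,0,0,0,0,0,0]]

```text
clock: 11.78
ee_pos: [0.5553, 0.035, 0.0814]
eef_rot: [0.0, 0.038, 0.999, 0.0]
wrist_force: [-1.1, 1.4, 1.7]
opening: -0.0002
```

servo_tool:
  commands:
    - [[0,0,0.05,0,0,0,0],[0,0,0.05,0,0,0,0],[0,0,0.05,0,0,0,0],[0,0,0,0,0,0,0]]

```text
clock: 12.28
ee_pos: [0.5554, 0.0346, 0.0783]
eef_rot: [0.0, 0.038, 0.999, 0.0]
wrist_force: [-1.3, 1.7, 1.6]
opening: -0.0001
```

Flap 2 yields: about 2 N and it follows the finger down. Now I'll push it open.

servo_tool:
  commands:
    - [[0,0,0.1,0,0,0,0],[0,0,0.1,0,0,0,0],[0,0,0.15,0,0,0,0],[0,0,0.15,0,0,0,0],[0,0,0.15,0,0,0,0],[0,0,0,0,0,0,0]]

```text
clock: 13.02
ee_pos: [0.5542, 0.0345, 0.0645]
eef_rot: [-0.001, 0.038, 0.999, -0.0]
wrist_force: [0.4, -0.6, 1.1]
opening: -0.0002
```

servo_tool:
  commands:
    - [[-0.1,0,0.1,0,0,0,0],[-0.1,0,0.1,0,0,0,0],[-0.1,0,0.1,0,0,0,0],[0,0,0,0,0,0,0]]

```text
clock: 13.52
ee_pos: [0.5607, 0.0342, 0.0587]
eef_rot: [-0.001, 0.038, 0.999, 0.0]
wrist_force: [-1.9, -0.1, 0.8]
opening: 0.0003
```

```bash
python3 - <<'E'
from plant import imaging,state
import cv2,numpy as np
print(state()['wrist_force'],state()['ee_pos'])
f=lambda a:np.clip(255*(a/255.)**.45,0,255).astype('uint8')
a=imaging.capture('side')['pixels'][130:200,225:295,::-1]
cv2.imwrite('pics/s5.png',cv2.resize(f(a),(600,600),interpolation=cv2.INTER_NEAREST))
E
```

```text
[-1.90906256 -0.11939538  0.77904834] [0.56065682 0.03424892 0.05869115]
```

View pics/s5.png

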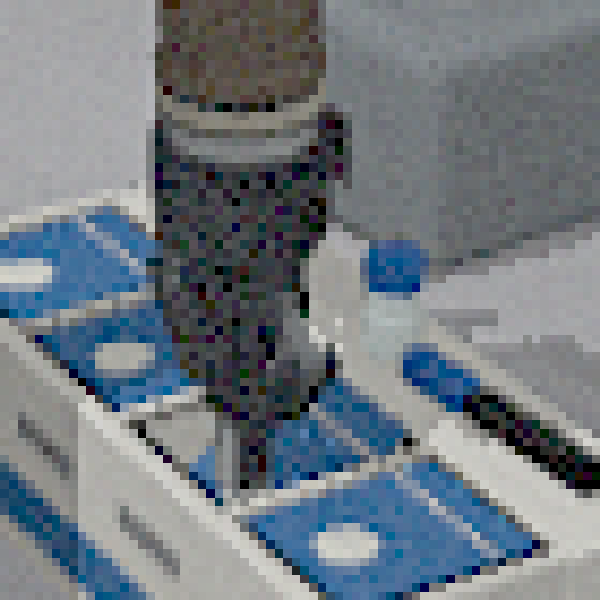

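The picture shows flap 2 tilting open under the finger, with the vial (395,310) and marker well clear. I'll push further back and a little lower.

servo_tool:
  commands:
    - [[-0.1,0,0.05,0,0,0,0],[-0.1,0,0.05,0,0,0,0],[-0.1,0,0.05,0,0,0,0],[-0.1,0,0.05,0,0,0,0],[0,0,0,0,0,0,0]]

```text
clock: 14.2
ee_pos: [0.569, 0.0336, 0.055]
eef_rot: [-0.0, 0.038, 0.999, -0.0]
wrist_force: [-3.9, 0.4, 1.7]
opening: 0.0003
```

servo_tool:
  commands:
    - [[-0.1,0,0,0,0,0,0],[-0.1,0,0,0,0,0,0],[0,0,0,0,0,0,0]]

```text
clock: 14.58
ee_pos: [0.573, 0.0333, 0.0551]
eef_rot: [-0.0, 0.038, 0.999, -0.0]
wrist_force: [-4.4, 1.0, -0.6]
opening: -0.0
```

servo_tool:
  commands:
    - [[-0.1,0,0.05,0,0,0,0],[-0.1,0,0.05,0,0,0,0],[0,0,0,0,0,0,0]]

```text
clock: 14.95
ee_pos: [0.5768, 0.033, 0.0529]
eef_rot: [-0.0, 0.038, 0.999, 0.0]
wrist_force: [-4.0, 0.5, -1.4]
opening: -0.0002
```

servo_tool:
  commands:
    - [[0.2,0,0,0,0,0,0],[0.3,0,-0.2,0,0,0,0],[0.3,0,-0.5,0,0,0,0],[0,0,-1,0,0,0,0],[0,0,-1,0,0,0,0],[0,0,-1,0,0,0,0],[0,0,-1,0,0,0,0],[1,0,-1,0,0,0,0],[1,0,-1,0,0,0,0],[1,0,-1,0,0,0,0],[1,0,0,0,0,0,0],[1,0,0,0,0,0,0],[1,0,0,0,0,0,0],[1,0,0,0,0,0,0],[0,0,0,0,0,0,0],[0,0,0,0,0,0,0]]

```text
clock: 16.95
ee_pos: [0.4226, 0.0447, 0.2082]
eef_rot: [0.002, 0.038, 0.999, 0.0]
wrist_force: [0.3, -1.0, -0.6]
opening: 0.0002
```

```bash
python3 - <<'E'
from plant import imaging,state
import cv2,numpy as np,pickle
print(state()['wrist_force'],state()['ee_pos'])
f=lambda a:np.clip(255*(a/255.)**.45,0,255).astype('uint8')
S=imaging.capture('side');T=imaging.capture('top');pickle.dump(S,open('side2.pkl','wb'))
a=S['pixels'][130:200,225:295,::-1]; b=T['pixels'][120:200,150:300,::-1]
cv2.imwrite('pics/s6.png',np.hstack([cv2.resize(f(a),(400,400),interpolation=cv2.INTER_NEAREST),cv2.resize(f(b)[:,30:110],(400,400),interpolation=cv2.INTER_NEAREST)]))
E
```

```text
[ 0.3051304  -1.03761379 -0.5663742 ] [0.42264586 0.04474966 0.20821719]
```

View pics/s6.png

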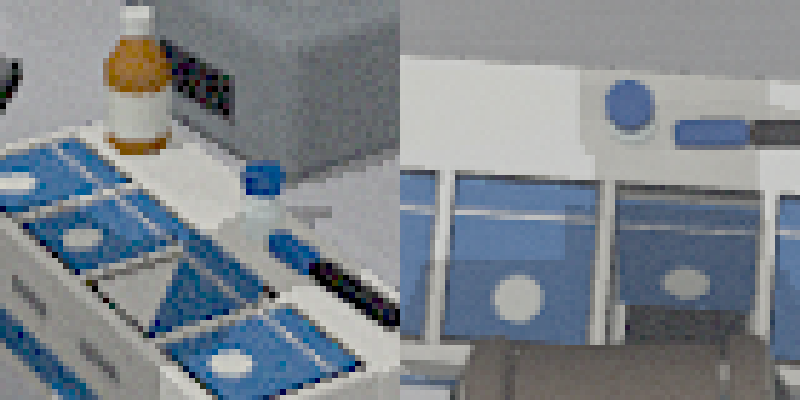

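The side view shows the flap open with the bay interior visible; vial and marker look unmoved. The top view shows the foreshortened disc at crop (685,284), i.e. pixel (236.8,176.5). I'll estimate the angle from that.

```bash
python3 - <<'E'
from h import *
c=pickle.load(open('top.pkl','rb'));K=c['intrinsics']
ex=np.array([.9971,-.0764,0]);z=np.array([0,0,1]);m=np.array([.556,.0338,.11]);ey=np.array([.0764,.9971,0])
def pr(P):
    q=c['T'][:3,:3].T@(P-c['T'][:3,3]); return np.array([K[0,0]*q[0]/-q[2]+K[0,2],K[1,1]*q[1]/q[2]+K[1,2]])
for d in(0,35,40,45,50,55,60,68):
    t=np.radians(d); f=-np.cos(t)*ex-np.sin(t)*z; p=m+.05*ex
    a=pr(p+.05*f);b=[pr(p+(.05+s)*f) for s in(-.014,.014)]
    print(d,a.round(1),'disc height',(b[1]-b[0])[1].round(2),'rear edge',pr(p-.02*f)[1].round(1))
E
```

```text
0 [235.7 181.3] disc height 9.36 rear edge 158.1
35 [236.1 180.1] disc height 8.46 rear edge 158.4
40 [236.2 179.4] disc height 8.08 rear edge 158.6
45 [236.3 178.6] disc height 7.64 rear edge 158.9
50 [236.4 177.8] disc height 7.15 rear edge 159.3
55 [236.5 176.8] disc height 6.61 rear edge 159.7
60 [236.6 175.8] disc height 6.03 rear edge 160.1
68 [236.8 174. ] disc height 5.03 rear edge 160.8
```

```bash
python3 -c "
from plant import r,state
print(state()['clock']); print(r.close_job())"
```

```text
17.05
the job is handed in; nothing more can be done
None
```

Flap 2 (third from left) was the one that rocked. It now stands open at about 55°, and the job was handed in at 17 s.

- **Finding it:** I pressed flaps 0, 1 and 2 in turn with the shut fingertips. Flaps 0 and 1 were blocked, at about 15 N and 13 N with no travel. Flap 2 gave way at about 2 N, so I did not press flap 3.
- **Opening it:** I pushed flap 2 down and then back, with about 4 N at most, and drew the arm clear.
- **Last checks:** In the final top picture both the disc's position and its foreshortening put the flap at about 55–56°. The vial, marker and reagent look unmoved, and the wrist force is back to noise. The beaker, tip box, pipette and bleach were not in the last crops, so I did not re-check them.
- **What disagreed:** The fingertips touched the flap at a reported tool height of 83 mm, although the station top is at 110 mm. The real tip was therefore about 27 mm higher than the reported one. I found contact by small steps and force instead.

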